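# Fit the curved shoe to the trimming clamp and hold its jaw open at the mark

### The job

Get the trimming clamp ready for a round bowl: drop the eye of the hollow-faced jaw shoe (not the straight-faced one) over the upright post of the sliding jaw, so that it lies flat on the jaw with its hollow face towards the fixed jaw, and let go of it. Then take the jaw's T-handle and pull the jaw out against its spring until its pointer lines up with the tip of the mark. Finish while still holding the handle there, so the potter can put the bowl in; leave the other things on the bench where they are.

Things in the scene. Friction and masses are not known exactly. Their poses are not given: they have to be found in the camera images.
- rig: trimming clamp fixed to the bench: plywood base 340 x 140 x 20 mm (x -160 to +180, y -65 to +75), origin on the bench. +x runs from the T-handle end (nearest the robot) to the fixed wooden jaw (x 115 to 170, 65 mm high), z up. The steel sliding jaw (170 x 50 mm, flat top 36 mm above the bench) runs along the middle; a steel scale strip lies on the +y side
- jaw (a joint): travel of the sliding jaw in m: 0 = home (where the spring holds it), growing as it is pulled out along the clamp's -x, end stop at 0.10. The spring pulls back with about 5 N at home, 120 N/m more as it comes out (about 14 N at 75 mm, plus 1 N friction); let go, it returns home. The mark always stands at 40 to 75 mm of travel
- jaw_post (a point): foot of the upright steel post on the sliding jaw, on the jaw's flat top, 36 mm above the bench; axes as the clamp's. The post is 10 mm thick and 30 mm high, its top 8 mm tapered to 4 mm. It moves with the jaw
- jaw_handle (a point): centre of the jaw's wooden T-handle, 75 mm above the bench, 90 mm in front (clamp -x) of the post: a round bar 14 mm thick, 60 mm long along the clamp's y, on an 11 mm thick stem, free underneath (39 mm clear to the jaw's top with only the stem in between). Pinch it from above with the fingers before and behind it; axes as the clamp's
- jaw_pointer (a point): tip of the thin dark pointer (3 mm wide) that sticks out of the sliding jaw's +y side, 34 mm above the bench, 50 mm in front (clamp -x) of the post; moves with the jaw
- mark_tip (a point): tip of the mark: dark steel block 14 x 28 x 16 mm with a screw head on top, clamped on the scale strip, pointed end towards the sliding jaw; 34 mm above the bench, axes as the clamp's. The jaw is at the mark when pointer and tip have the same place along the clamp's x (they pass 2 mm apart and do not touch)
- shoe_curved: loose wooden shoe with a hollow front, 0.16 kg: plate 12 mm thick, 44 wide, x -18 to +58, with a 16 mm eye at the origin; arc-shaped wall 30 high, 10 thick at its +x end (middle x 54 to 64, ends x 78, 96 wide), hollow to +x. Upright grip fin 14 thick (y), x 13 to 43, top 60 over the underside. Origin: eye centre at the underside; +x to the hollow face, z up
- shoe_eye (a point): centre of the 16 mm eye of the hollow-faced shoe, at its underside (the shoe's origin)
- shoe_face (a point): middle of the hollow face of the shoe, 64 mm in front (shoe +x) of the eye, 15 mm over the underside
- shoe_grip (a point): where to pinch the shoe's fin from above, across its 14 mm: 28 mm in front (shoe +x) of the eye, 45 mm over the underside; axes as the shoe's
- shoe_straight: the other wooden shoe, same plate, eye and fin but with a straight wall (90 x 10 x 30 mm) in front: not wanted, stays where it is. Origin at the eye, underside; +x to its face
- bowl: bystander: small terracotta bowl, 124 mm wide, 60 mm high, origin under it
- cup: bystander: white cup, 72 mm wide, 80 mm high, origin under it
- prop: bystander: plaster kiln prop, 36 mm wide, 50 mm high, origin under it
- brush: bystander: brush 170 mm long lying on the bench
- slipjar: bystander: closed jar 76 mm wide, 100 mm high, origin under it
- pestle: bystander: wooden stamp with a stem, 44 mm wide, 75 mm high, origin under it
Not all that is in view belongs to the job. What is shaped like the shoe_curved but green is not meant.

How it is judged:
On the way:
1. the hollow-faced shoe lies on the jaw with its eye over the post, hollow face to the fixed jaw, released, jaw still home (horizontal distance between shoe_eye and jaw_post below 0.005 m and z of shoe_eye in the frame of jaw_post below 0.004 m and angle between shoe_curved's own z axis and vertical below 0.09 rad and x of shoe_face in the frame of jaw_post above 0.04 m and y of shoe_face in the frame of jaw_post between -0.024 and 0.024 m and contact force between the arm and shoe_curved below 0.1 N and contact force between shoe_curved and jaw above 0.3 N and value of joint jaw below 0.01 m), for 0.2 s.
At the end, for the whole second after the job is handed in: Fingers hold the jaw (over 2 N) at rest, pointer within 4 mm of the mark tip along the clamp; the hollow-faced shoe, untouched, lies flat on the jaw (eye within 5 mm of the post, underside within 4 mm of the jaw top, tilt under 5 deg), face to the fixed jaw within 20 deg (horizontal distance between shoe_eye and jaw_post below 0.005 m and z of shoe_eye in the frame of jaw_post below 0.004 m and angle between shoe_curved's own z axis and vertical below 0.09 rad and x of shoe_face in the frame of jaw_post above 0.04 m and y of shoe_face in the frame of jaw_post between -0.024 and 0.024 m and contact force between the arm and shoe_curved below 0.1 N and contact force between shoe_curved and jaw above 0.3 N and x of jaw_pointer in the frame of mark_tip between -0.004 and 0.004 m and contact force between the fingers and jaw above 2 N and velocity of joint jaw between -0.01 and 0.01 m/s); the arm keeps its last pose, push and grip.
It fails at once if the straight-faced shoe was moved more than 30 mm (distance of shoe_straight from where it was at the start of the episode above 0.03 m).
It fails at once if a bystander was moved more than 30 mm (distance of any of bowl, cup, prop, brush, slipjar, pestle from where it was at the start of the episode above 0.03 m).
It also fails if it takes over 48 s, if anything falls off the work surface, if the arm or the gripper's body presses on something with over 40 N, if the wrist force passes 120 N, or if a joint passes its speed limit or range.

### The arm

A 6-joint arm with a two-finger parallel gripper is mounted at the origin on the work surface. World frame = base frame: x ahead of the robot, y to its left, z up, the work surface at z = 0. Lengths are in m, angles in rad, forces in N, time in s.
With the tool pointing down it reaches from about 0.325 to 0.85 m from the base axis. Payload 4.4 kg.
Tool frame: the origin (TCP) lies at the very end of the fingers, on their centre line; the grasp point (between the pads) lies 19 mm behind it; z points along the fingers, y is the direction in which the jaws open and shut (so a half turn about z gives the same grasp; the last joint's range is limited). The gripper opens to 94 mm and grips with 3 to 60 N. Pads are 16 mm wide; open, the fingers measure 119 mm over their backs; the gripper's body (75 mm by 177 mm) begins 78 mm behind the grasp point.
Start: joints at [-1.478, 0.207, 1.542, -0, 1.393, -0.15], TCP at [0.138, -0.558, 0.205] pointing down, gripper open.
Joint ranges: [-2.73, 2.73], [-0.86, 2.22], [0.23, 2.46], [-1.11, 4.25], [0.08, 2.63], [-2.82, 2.82]. Speed limits (rad/s): [2.79, 2.79, 3.14, 3.14, 3.14, 3.14].

### API

Orientations are given as a unit quaternion [w, x, y, z].
In Python, from plant import observe, read_camera, close_job, find_in, cut_out gives the robot as it stands.
- The arm moves only by the tool jog_arm, never from a script. Its arguments are lists of equal length, an entry for each row: "xyz": the shift along the tool's x, y, z in cm, a list of three; "turn": the turn about the tool's z in rad. In form: {"xyz": [[x, y, z], ...], "turn": [turn, ...]}. A call has 1 to 8 rows; each row shifts and turns the commanded pose from where the row before left it, along the tool's axes as they then stand; what a row does not reach is not made up. A row lasts 1/10 s, in which the tool goes at most 50 mm and 8.59 degrees, less where a joint would pass 70% of its speed; a pose out of reach is approached as far as the arm can. A call with a gripper value outside its range is refused whole. "claw" is the closure in counts, from 0 (fully open) to 255 (shut), set as the call begins (left out, the last holds). The fingers move at their own pace and stop on an object; the grip force is fixed at half the most. Time passes only in rows, so rows that do not move let the fingers close. It gives the time, the measured TCP pose, the force and the opening at its end, in the units of the state.
- observe(): the state, without advancing time (a new reading comes with each control period).
- read_camera(name): name is "scene" or "top" or "wrist"; returns a dict with "frame" (384x512x3 uint8, red, green, blue), "mtx" (3x3 intrinsics, pixels), "world_from_camera" (4x4, takes a point from camera to world coordinates); the wrist camera has in their place "hand_eye" (4x4, takes a point from camera to tool coordinates, whose origin is the TCP and whose axes are the flange's). Camera axes: x right, y down, z forward; pixel columns grow to the right and rows downward; lengths in m; the calibration is good to about 2 mm. A picture is of the moment at which its call begins: read the wrist's pose just before it. There is no depth.
- close_job(): hands the job in, once; it reports no verdict.
Trained networks look in a picture, given as the dict that the camera call returned (one of the last four; its "shot" number tells which), for a name from the list of things; names that differ only in an ending like _2 or _b are one class to them, and where a whole thing is asked for, a point or a joint stands for the part that bears it (a point fixed in the world has none). Each returns a list of dicts, best first, with "confidence" (0 to 1); they miss things now and then, are a little off and sometimes report something else, mostly with a low value. They report only what shows in the picture. A call takes as long as a camera call. They do not tell look-alikes from the thing itself.
- find_in(target, picture): "at" ([column, row] in pixels, amid what is visible of it).
- cut_out(target, picture): "pixels" (384x512 bool, what is visible of it) and "at" ([column, row] in pixels, amid what is visible of it).
The state is a dict: "time": time; "q": joint angles; "joint_velocities": joint speeds; "joint_torque": joint torques, N m; "eef_pos": TCP position; "eef_rot": TCP orientation; "force": force on the tool from outside, world axes, zero at the start; "wrist_torque": the same for the moment, N m; "width": opening from 0.0 (shut) to 1.0 (fully open).
Only numpy, scipy, OpenCV 4.12 (cv2) and the standard library are available. Lean on these libraries where they do the work, as an engineer would, in place of code of your own. Each camera call takes 0.05 s, during which the arm holds its last target.

## Working session

There is one attempt and no reset: what is moved stays moved. The work goes in short steps, Python scripts to look and compute and a tool call to move; the robot and the scene stay as the last step left them, time stands still between calls to the robot, and variables do not carry over. Pictures are saved under pics/ and viewed, and the job is handed in when it is done.

Besides the shell and the picture viewer there is one more tool, called after ">>>" by a JSON object that holds its "method" and its "body". jog_arm: Moves the arm, as the interface text tells. Its arguments: {"type":"object","properties":{"xyz":{"type":"array","items":{"type":"array","items":{"type":"number"}}},"turn":{"type":"array","items":{"type":"number"}},"claw":{"type":"number"}},"required":["xyz","turn"]}

```bash
ls; mkdir -p pics; cat > h.py <<'E'
import numpy as np, cv2
from plant import observe, read_camera, close_job, find_in, cut_out
from scipy.spatial.transform import Rotation as R
def save(p,name): cv2.imwrite('pics/'+name,cv2.cvtColor(p['frame'],cv2.COLOR_RGB2BGR))
def T(p,st=None):
    if 'world_from_camera' in p: return np.array(p['world_from_camera'])
    q=st['eef_rot'];M=np.eye(4);M[:3,:3]=R.from_quat([q[1],q[2],q[3],q[0]]).as_matrix();M[:3,3]=st['eef_pos']
    return M@np.array(p['hand_eye'])
def ray(p,uv,z,st=None):
    M=T(p,st);d=M[:3,:3]@np.linalg.inv(p['mtx'])@np.array([uv[0],uv[1],1.]);o=M[:3,3]
    return o+d*(z-o[2])/d[2]
def proj(p,X,st=None):
    M=np.linalg.inv(T(p,st));c=M[:3,:3]@np.array(X)+M[:3,3];u=np.array(p['mtx'])@c;return u[:2]/u[2]
E
python3 - <<'E'
from h import *
s=observe();print(s)
for n in ['scene','top']:
    p=read_camera(n);save(p,n+'0.png');print(n,T(p).round(3).tolist(),np.array(p['mtx']).tolist())
    for t in ['shoe_curved','shoe_straight','jaw_post','jaw_handle','jaw_pointer','mark_tip','shoe_eye','shoe_face','shoe_grip','rig']:
        print(t,[(np.round(d['at'],1).tolist(),round(d['confidence'],2)) for d in find_in(t,p)])
E
```

```text
pics
{'time': 0.0, 'q': array([-1.47850402e+00,  2.07378757e-01,  1.54293261e+00, -7.34813221e-06,
        1.39348320e+00, -1.50512711e-01]), 'joint_velocities': array([ 1.80545674e-04,  3.71052315e-04,  1.42349076e-04, -1.43722546e-03,
        4.13444399e-04,  6.11877587e-05]), 'joint_torque': array([ 5.14082858e-04, -3.70882988e+01, -2.81410968e+01,  6.97511877e-02,
        3.61239631e-02, -1.89908892e-04]), 'eef_pos': array([ 0.13815063, -0.55733946,  0.20432435]), 'eef_rot': array([-1.10059393e-03,  9.92639082e-01,  1.21105085e-01,  2.84302880e-05]), 'force': array([ 0.31169119,  0.51339317, -0.14303712]), 'wrist_torque': array([-0.07851828, -0.01541402,  0.00997409]), 'width': 0.9993099024172923}
scene [[-0.706, 0.379, -0.598, 1.124], [0.708, 0.376, -0.598, 0.589], [-0.002, -0.846, -0.533, 0.61], [0.0, 0.0, 0.0, 1.0]] [[390.38941025060376, 0.0, 252.1138128756375], [0.0, 390.38941025060376, 188.12365254989336], [0.0, 0.0, 1.0]]
shoe_curved [([334.0, 240.8], 0.98), ([405.4, 220.2], 0.82)]
shoe_straight [([298.9, 288.4], 0.71), ([195.3, 200.2], 0.5)]
jaw_post [([197.6, 198.4], 0.67
[... 333 characters left out ...]
-0.0, 0.005, 0.006], [-0.005, -0.13, -0.992, 1.288], [0.0, 0.0, 0.0, 1.0]] [[370.13002045607783, 0.0, 254.4033014942307], [0.0, 370.13002045607783, 188.13432611094123], [0.0, 0.0, 1.0]]
shoe_curved [([195.0, 208.9], 0.83), ([176.0, 267.1], 0.79)]
shoe_straight [([186.7, 158.1], 0.89)]
jaw_post [([292.6, 162.7], 0.68), ([193.8, 207.0], 0.5)]
jaw_handle [([296.4, 163.8], 0.6)]
jaw_pointer [([293.7, 166.8], 0.71), ([130.3, 226.4], 0.35), ([142.4, 190.4], 0.2)]
mark_tip [([291.1, 156.5], 0.28)]
shoe_eye [([194.3, 210.1], 0.79), ([174.1, 265.6], 0.78)]
shoe_face [([173.1, 267.0], 0.69), ([193.8, 208.3], 0.55)]
shoe_grip [([194.2, 211.2], 0.69), ([173.6, 265.9], 0.64)]
rig [([290.0, 154.1], 0.84)]
```

View pics/scene0.png

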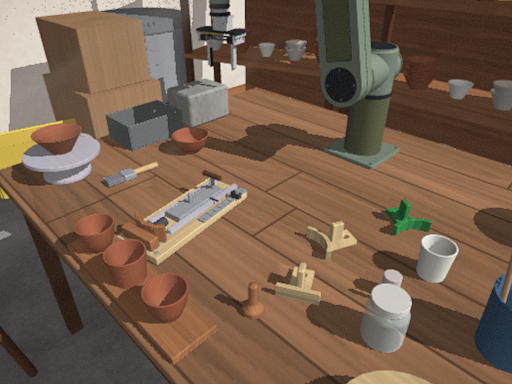

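View pics/top0.png

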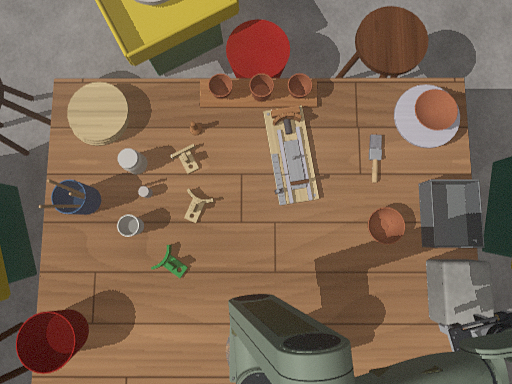

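```bash
python3 - <<'E'
import cv2,numpy as np
a=cv2.imread('pics/top0.png')[110:310,100:370]
cv2.imwrite('pics/top0c.png',cv2.resize(a,None,fx=2.9,fy=2.9,interpolation=cv2.INTER_CUBIC))
a=cv2.imread('pics/scene0.png')[130:330,100:460]
cv2.imwrite('pics/scene0c.png',cv2.resize(a,None,fx=2.2,fy=2.2,interpolation=cv2.INTER_CUBIC))
E
```

```text
(no output)
```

View pics/top0c.png

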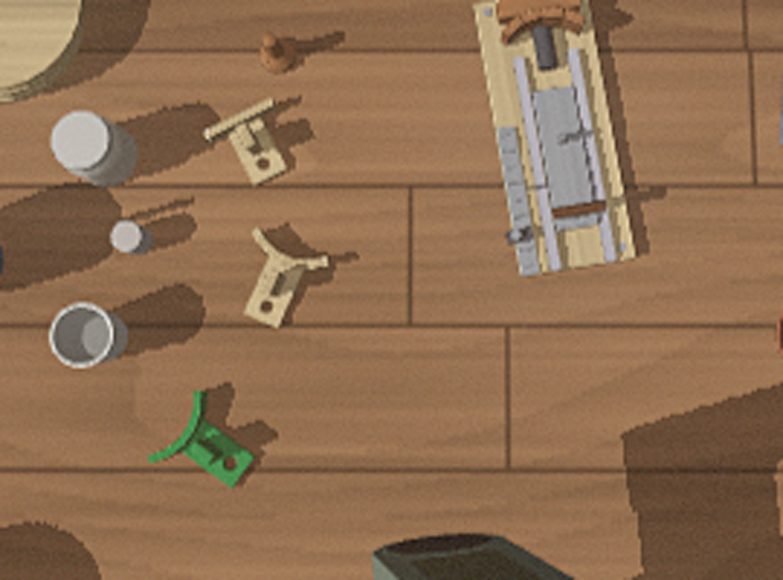

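View pics/scene0c.png

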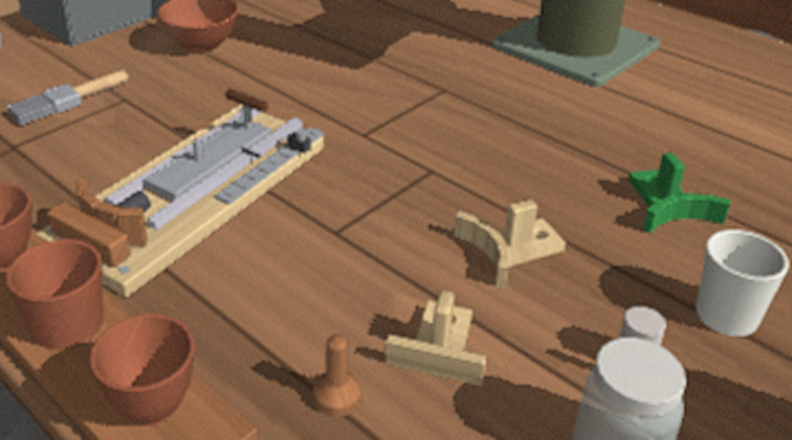

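The hollow-faced wooden shoe is at top (195,205) / scene (334,240). The straight one at top (187,158) and the green look-alike at top (175,262) / scene (405,220) are not wanted. The enlarged crops confirm this: the wooden one has the arc-shaped wall.

```bash
python3 - <<'E'
from h import *
p=read_camera('top')
f=lambda c:(c[0]/2.9+100,c[1]/2.9+110)
for n,c,z in [('eye',(267,307),.012),('finTop',(280,280),.06),('wallL',(258,232),.03),('wallR',(325,264),.03),('posttop',(563,137),.066),('postfoot',(572,140),.036),('handleL',(553,212),.075),('handleR',(606,209),.075),('baseFL',(525,274),.02),('baseFR',(634,256),.02),('strut',(540,186),.034),('mark',(535,234),.034),('baseL',(476,3),.02),('strEye',(263,163),.012)]:
    print(n,ray(p,f(c),z).round(4))
w=read_camera('wrist');save(w,'w0.png');print(np.round(w['hand_eye'],3).tolist(),np.round(w['mtx'],1).tolist())
E
```

```text
eye [0.4457 0.2264 0.012 ]
finTop [0.474  0.2039 0.06  ]
wallL [0.5332 0.236  0.03  ]
wallR [0.4953 0.1561 0.03  ]
posttop [ 0.6399 -0.1222  0.066 ]
postfoot [ 0.6428 -0.1359  0.036 ]
handleL [ 0.5507 -0.1087  0.075 ]
handleR [ 0.5541 -0.1692  0.075 ]
baseFL [ 0.4845 -0.0798  0.02  ]
baseFR [ 0.5059 -0.2093  0.02  ]
strut [ 0.5877 -0.0975  0.034 ]
mark [ 0.5305 -0.0911  0.034 ]
baseL [ 0.8172 -0.0227  0.02  ]
strEye [0.6196 0.2352 0.012 ]
[[-0.0, -0.958, -0.288, 0.083], [1.0, -0.0, 0.0, 0.001], [-0.0, -0.288, 0.958, -0.18], [0.0, 0.0, 0.0, 1.0]] [[341.2, 0.0, 257.5], [0.0, 341.2, 191.2], [0.0, 0.0, 1.0]]
```

View pics/w0.png

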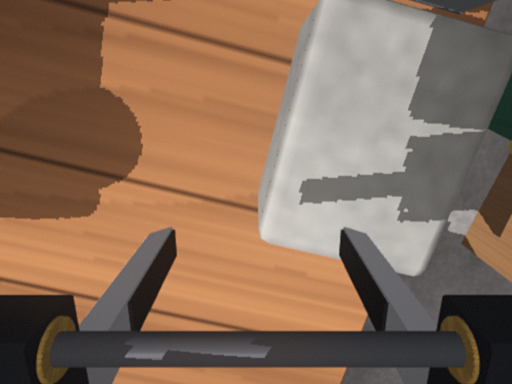

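>>> {"method": "jog_arm", "body": {"xyz": [[4.2,-2.5,0],[4.2,-2.5,0],[4.2,-2.5,0],[4.2,-2.5,0],[4.2,-2.5,0],[4.2,-2.5,0],[4.2,-2.5,0],[4.2,-2.5,0]], "turn": [0,0,0,0,0,0,0,0]}}

```text
time: 2.0
eef_pos: [0.4175, -0.2817, 0.2058]
eef_rot: [0.0, 0.993, 0.121, 0.0]
force: [0.1, -0.0, -0.1]
width: 1.001
```

>>> {"method": "jog_arm", "body": {"xyz": [[4.2,-2.5,0],[1.3,-4.5,0],[1.3,-4.5,0],[1.3,-4.5,0],[1.3,-4.5,0],[1.3,-4.5,0],[1.3,-4.5,0],[1.3,-4.5,0]], "turn": [0,0,0,0,0,0,0,0]}}

```text
time: 2.8
eef_pos: [0.4635, 0.0807, 0.2058]
eef_rot: [0.0, 0.993, 0.121, 0.001]
force: [1.5, 0.6, -0.2]
width: 1.001
```

>>> {"method": "jog_arm", "body": {"xyz": [[1.3,-4.5,0],[1.3,-4.5,0],[1.3,-4.5,0],[0,0,0],[0,0,0],[0,0,0],[0,0,0],[0,0,0]], "turn": [0,0,0,-0.148,-0.148,-0.148,-0.148,-0.148]}}

```text
time: 3.6
eef_pos: [0.469, 0.2193, 0.2055]
eef_rot: [0.0, 0.88, 0.475, 0.0]
force: [-0.4, 0.0, 0.8]
width: 1.0
```

>>> {"method": "jog_arm", "body": {"xyz": [[0,0,0],[0,0,0],[0,0,0],[0,0,0],[0,0,0],[0,0,0],[0,0,0],[0,0,0]], "turn": [-0.148,-0.148,-0.148,-0.148,-0.148,-0.148,-0.148,-0.148]}}

```text
time: 4.4
eef_pos: [0.469, 0.2192, 0.2055]
eef_rot: [0.0, 0.466, 0.885, 0.0]
force: [0.3, 1.1, -0.5]
width: 1.0
```

>>> {"method": "jog_arm", "body": {"xyz": [[0,0,0],[0,0,0],[0,0,0],[0,0,0],[0,0,0]], "turn": [-0.148,-0.148,-0.148,-0.11,0]}}

```text
time: 4.9
eef_pos: [0.469, 0.2192, 0.2055]
eef_rot: [0.0, 0.209, 0.978, 0.0]
force: [0.4, 0.2, 0.5]
width: 1.001
```

```bash
cat >> h.py <<'E'
def yaw(st):
    q=st['eef_rot'];m=R.from_quat([q[1],q[2],q[3],q[0]]).as_matrix();return np.arctan2(m[1,0],m[0,0])
def delta(st,tgt,ty=None):
    q=st['eef_rot'];m=R.from_quat([q[1],q[2],q[3],q[0]]).as_matrix()
    print('tool delta cm',(m.T@(np.array(tgt)-st['eef_pos'])*100).round(2), 'turn',None if ty is None else round(-((ty-yaw(st)+np.pi)%(2*np.pi)-np.pi),3))
def big(p,name,r0,r1,c0,c1,f): cv2.imwrite('pics/'+name,cv2.cvtColor(cv2.resize(p['frame'][r0:r1,c0:c1],None,fx=f,fy=f,interpolation=cv2.INTER_CUBIC),cv2.COLOR_RGB2BGR))
E
python3 - <<'E'
from h import *
s=observe();p=read_camera('wrist');save(p,'w1.png');print(s['time'],s['eef_pos'],yaw(s),s['q'])
for t in ['shoe_curved','shoe_eye','shoe_face','shoe_grip']:
    for d in find_in(t,p): print(t,d['at'],d['confidence'],ray(p,d['at'],{'shoe_eye':.012,'shoe_grip':.045,'shoe_face':.015}.get(t,.012),s).round(4))
E
```

```text
4.9 [0.46904653 0.21921965 0.20551104] 2.7205999243896013 [ 2.69926468e-01  8.45458534e-02  1.68041655e+00  1.66958289e-05
  1.37650814e+00 -8.79880356e-01]
shoe_curved [257.6, 178.6] 0.7 [0.4797 0.2128 0.012 ]
shoe_curved [279.7, 11.8] 0.67 [0.3336 0.3022 0.012 ]
shoe_eye [260.2, 179.0] 0.66 [0.4814 0.2153 0.012 ]
shoe_eye [281.5, 12.4] 0.59 [0.3348 0.3036 0.012 ]
shoe_face [281.6, 13.7] 0.88 [0.3364 0.3028 0.015 ]
shoe_face [259.8, 178.0] 0.59 [0.4794 0.2157 0.015 ]
shoe_grip [256.6, 178.6] 0.69 [0.4715 0.2154 0.045 ]
shoe_grip [283.7, 10.9] 0.62 [0.3395 0.3014 0.045 ]
```

View pics/w1.png

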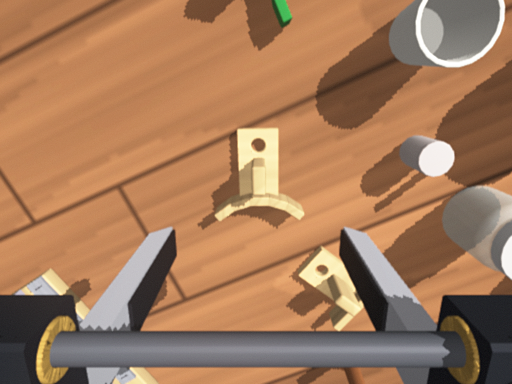

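Clear view of the hollow shoe: eye at about (258,145), fin at (259,175), wall ends at (218,217) and (302,215). The straight shoe is at (332,285).

```bash
python3 - <<'E'
import cv2
a=cv2.imread('pics/w1.png')[115:235,200:320]
cv2.imwrite('pics/w1c.png',cv2.resize(a,None,fx=5,fy=5,interpolation=cv2.INTER_CUBIC))
E
```

```text
(no output)
```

View pics/w1c.png

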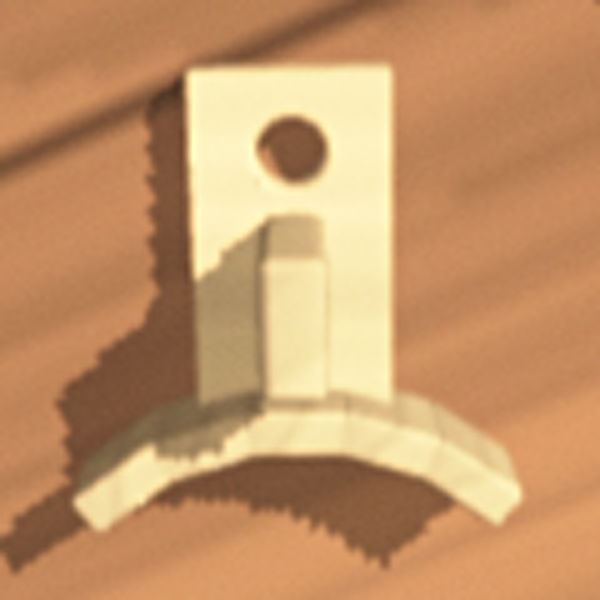

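```bash
cat > fit.py <<'E'
from h import *
from scipy.optimize import least_squares
def shoefit(p,s,pts,x0,zfree=False,z0=0.):
    # pts: list of (local xyz, uv)
    def pred(v):
        c,sn=np.cos(v[2]),np.sin(v[2]);z=v[3] if zfree else z0
        return [proj(p,(v[0]+c*l[0]-sn*l[1],v[1]+sn*l[0]+c*l[1],z+l[2]),s) for l,_ in pts]
    f=lambda v:(np.array(pred(v))-np.array([u for _,u in pts])).ravel()
    r=least_squares(f,x0,x_scale=[.01,.01,.1]+([.01] if zfree else []));print('fit',r.x.round(4),'resid',np.abs(r.fun).max().round(2),r.fun.reshape(-1,2).round(1).tolist());return r.x
E
python3 - <<'E'
from fit import *
s=observe();p=read_camera('wrist')
g=lambda c:(c[0]/5+200-.4,c[1]/5+115-.4)
L=[((0,0,.012),g((293,150))),((-.018,-.022,.012),g((187,68))),((-.018,.022,.012),g((392,67))),((.013,-.007,.06),g((262,261))),((.013,.007,.06),g((328,260))),((.043,-.007,.06),g((266,396))),((.043,.007,.06),g((327,396))),((.078,-.048,.03),g((99,530))),((.078,.048,.03),g((503,524)))]
x=shoefit(p,s,L,[.446,.226,-.42]);x2=shoefit(p,s,L[:7],[.446,.226,-.42])
c,sn=np.cos(x[2]),np.sin(x[2]);t=[x[0]+.028*c,x[1]+.028*sn,.027]
print(t);delta(s,t,x[2]+np.pi)
E
```

```text
fit [ 0.4454  0.2289 -0.4016] resid 2.96 [[-0.1, 0.6], [0.5, 0.8], [0.1, 0.2], [-0.7, -0.4], [0.4, -0.4], [-0.8, 2.0], [1.0, 1.7], [-3.0, -2.2], [2.5, -2.6]]
fit [ 0.4447  0.2291 -0.4032] resid 1.38 [[-0.1, -0.0], [0.4, 0.2], [0.1, -0.4], [-0.8, -1.0], [0.4, -1.1], [-0.9, 1.4], [0.9, 1.1]]
[np.float64(0.47113703222735814), np.float64(0.21790740784105722), 0.027]
tool delta cm [-0.24 -0.03 17.85] turn -0.02
```

>>> {"method": "jog_arm", "body": {"xyz": [[-0.24,-0.03,4.5],[0,0,4.5],[0,0,4.5],[0,0,3.3],[0,0,1.0],[0,0,0],[0,0,0]], "turn": [-0.02,0,0,0,0,0,0]}}

```text
time: 5.9
eef_pos: [0.4727, 0.2184, 0.0291]
eef_rot: [0.001, 0.199, 0.98, 0.001]
force: [0.2, 0.8, 0.2]
width: 1.001
```

>>> {"method": "jog_arm", "body": {"xyz": [[0,0,0],[0,0,0],[0,0,0],[0,0,0],[0,0,0],[0,0,0],[0,0,0],[0,0,0]], "turn": [0,0,0,0,0,0,0,0], "claw": 255}}

```text
time: 6.7
eef_pos: [0.4711, 0.2179, 0.0274]
eef_rot: [-0.0, 0.199, 0.98, -0.0]
force: [-0.9, 0.3, -0.2]
width: 0.357
```

>>> {"method": "jog_arm", "body": {"xyz": [[0,0,0],[0,0,0],[0,0,0],[0,0,0],[0,0,0],[0,0,0]], "turn": [0,0,0,0,0,0]}}

```text
time: 7.3
eef_pos: [0.4711, 0.218, 0.0274]
eef_rot: [0.0, 0.199, 0.98, 0.0]
force: [0.2, -1.2, 1.1]
width: 0.149
```

>>> {"method": "jog_arm", "body": {"xyz": [[0,0,-2],[0,0,-4.5],[0,0,-4.5],[0,0,-4.5],[0,0,-1.5],[0,0,0]], "turn": [0,0,0,0,0,0]}}

```text
time: 7.9
eef_pos: [0.4733, 0.2185, 0.2009]
eef_rot: [0.003, 0.199, 0.98, 0.002]
force: [0.0, -0.5, -1.8]
width: 0.146
```

>>> {"method": "jog_arm", "body": {"xyz": [[-3.48,-2.59,0],[-3.48,-2.59,0],[-3.48,-2.59,0],[-3.48,-2.59,0],[-3.48,-2.59,0],[-3.48,-2.59,0],[-3.48,-2.59,0],[-3.48,-2.59,0]], "turn": [0,0,0,0,0,0,0,0]}}

```text
time: 8.7
eef_pos: [0.6456, -0.0827, 0.194]
eef_rot: [-0.003, 0.199, 0.98, 0.0]
force: [0.2, -0.0, -1.4]
width: 0.148
```

>>> {"method": "jog_arm", "body": {"xyz": [[-3.48,-2.59,0],[0,0,0],[0,0,0],[0,0,0],[0,0,0],[0,0,0],[0,0,0]], "turn": [0,-0.142,-0.142,-0.142,-0.142,0,0]}}

```text
time: 9.4
eef_pos: [0.6674, -0.1185, 0.1951]
eef_rot: [-0.002, -0.082, 0.997, 0.001]
force: [0.3, 0.5, -1.8]
width: 0.15
```

```bash
python3 - <<'E'
from h import *
s=observe();p=read_camera('wrist');save(p,'w2.png');print(s['time'],s['eef_pos'],yaw(s),s['q'],s['width'],s['force'])
for t in ['jaw_post','jaw_handle','jaw_pointer','mark_tip']:
    for d in find_in(t,p): print(t,d['at'],d['confidence'])
E
```

```text
9.4 [ 0.66739771 -0.11853891  0.19506779] -2.977328213394294 [-3.03286754e-01  4.32579242e-01  1.26990921e+00 -1.40439250e-05
  1.44296435e+00 -2.03834272e+00] 0.15017813364103738 [ 0.32927537  0.47723829 -1.81464006]
jaw_post [259.9, 97.3] 0.56
jaw_handle [257.2, 92.5] 0.81
jaw_pointer [260.7, 95.1] 0.71
mark_tip [335.1, 39.1] 0.77
```

View pics/w2.png

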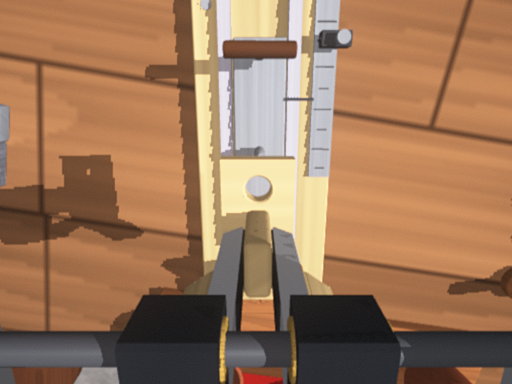

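```bash
python3 - <<'E'
import cv2
a=cv2.imread('pics/w2.png')
cv2.imwrite('pics/w2a.png',cv2.resize(a[0:120,190:360],None,fx=4.7,fy=4.7,interpolation=cv2.INTER_CUBIC))
cv2.imwrite('pics/w2b.png',cv2.resize(a[110:240,190:340],None,fx=4.6,fy=4.6,interpolation=cv2.INTER_CUBIC))
E
```

```text
(no output)
```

View pics/w2a.png

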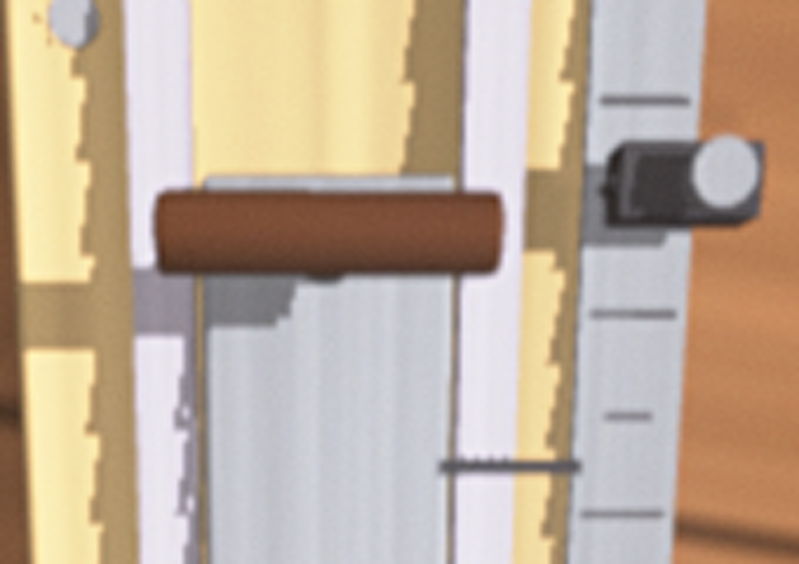

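View pics/w2b.png

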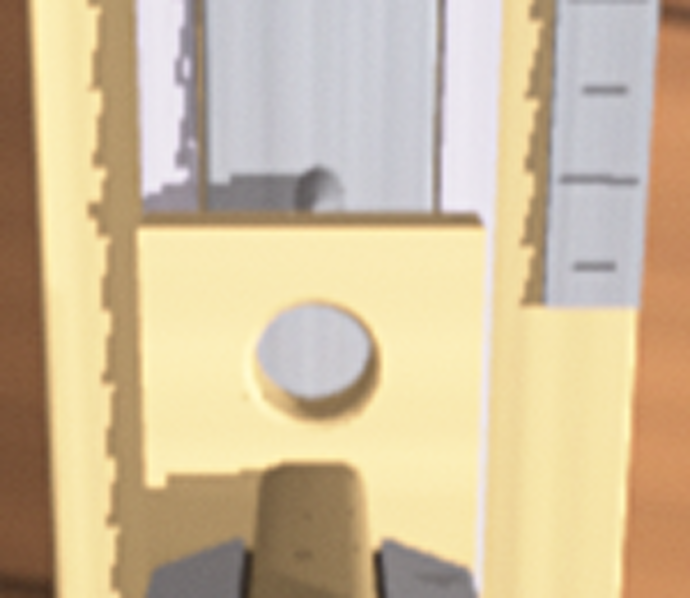

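```bash
cat > jaw.py <<'E'
from fit import *
def jawfit(p,s,hl,hr,ptr,foot,cl,cr,x0):
    def w(v,l): c,n=np.cos(v[2]),np.sin(v[2]);return proj(p,(v[0]+c*l[0]-n*l[1],v[1]+n*l[0]+c*l[1],l[2]),s)
    def f(v):
        r=[]
        if hl is not None: r+=[*(w(v,(-.09,-.03,.075))-hl),*(w(v,(-.09,.03,.075))-hr)]
        if ptr is not None: r+=[*(w(v,(-.05,v[4],.034))-ptr)]
        if foot is not None: r+=[*(w(v,(-.005,0,.036))-foot)]
        if cl is not None: r+=[*(w(v,(v[3],-.025,.036))-cl),*(w(v,(v[3],.025,.036))-cr)]
        return np.array(r)
    r=least_squares(f,x0,x_scale=[.01,.01,.1,.01,.01]);print('jaw',r.x.round(4),r.fun.round(1));return r.x
E
python3 - <<'E'
from jaw import *
s=observe();p=read_camera('wrist')
a=lambda u,v:np.array([190+u/4.7-.4,v/4.7-.4]);b=lambda u,v:np.array([190+u/4.6-.4,110+v/4.6-.4])
x0=[.641,-.123,.165,-.1,.035]
J=jawfit(p,s,a(157,231),a(502,231),a(580,466),b(320,166),a(205,178),a(455,176),x0)
jawfit(p,s,a(157,231),a(502,231),a(580,466),None,a(205,178),a(455,176),x0)
mt=ray(p,a(603,187),.034,s);c,n=np.cos(J[2]),np.sin(J[2])
d=mt[:2]-J[:2];print('mark tip rel post',c*d[0]+n*d[1],-n*d[0]+c*d[1])
z0=s['eef_pos'][2]-.0274
L=[((-.018,-.022,.012),b(138,226)),((-.018,.022,.012),b(484,226)),((0,0,.012),b(315,350+5))]
S=shoefit(p,s,L,[.645,-.122,.165],z0=z0)
S2=shoefit(p,s,L,[.645,-.122,.165,z0],zfree=True)
q=s['eef_rot'];m=R.from_quat([q[1],q[2],q[3],q[0]]).as_matrix()
print('eye in tool',m.T@(np.array([S[0],S[1],z0])-s['eef_pos']), 'yaw rel',S[2]-yaw(s)-0)
print('move eye->post world',J[:2]-S[:2],'dyaw',J[2]-S[2]);print('tool',(m.T@np.array([*(J[:2]-S[:2]),0])*100))
E
```

```text
jaw [ 0.6419 -0.1224  0.1635 -0.1042  0.052 ] [ 0.3  0.3 -0.   0.5  0.  -0.3  0.  -0.8 -0.8 -0.3  0.4  0.3]
jaw [ 0.6417 -0.1226  0.1626 -0.104   0.0521] [ 0.3  0.  -0.   0.3  0.  -0.4 -0.8 -0.3  0.5  0.3]
mark tip rel post -0.10278609838265106 0.053944121594902084
fit [ 0.6399 -0.1244  0.1713] resid 1.2 [[-0.1, -0.4], [0.5, -0.8], [-0.5, 1.2]]
fit [ 0.6406 -0.1243  0.1713  0.1665] resid 0.85 [[0.6, -0.2], [-0.1, -0.6], [-0.5, 0.9]]
eye in tool [ 0.02905286 -0.00079733  0.02740925] yaw rel 3.1465588676039284
move eye->post world [0.00196254 0.00196317] dyaw -0.007795596648359465
tool [-2.26053559e-01  1.61107826e-01 -4.95340440e-05]
```

>>> {"method": "jog_arm", "body": {"xyz": [[-0.23,0.16,2.5],[0,0,3.3],[0,0,2.5],[0,0,1],[0,0,0],[0,0,0],[0,0,0]], "turn": [0.008,0,0,0,0,0,0]}}

```text
time: 10.4
eef_pos: [0.6722, -0.1174, 0.1069]
eef_rot: [0.002, -0.079, 0.997, -0.001]
force: [-0.1, 1.1, -1.6]
width: 0.15
```

```bash
python3 - <<'E'
from h import *
s=observe();p=read_camera('wrist');big(p,'w3.png',80,230,170,340,4.5);print(s['time'],s['eef_pos'],yaw(s),s['width'],s['force'])
p=read_camera('scene');big(p,'s3.png',140,240,150,260,6);
E
```

```text
10.4 [ 0.67219271 -0.11742075  0.10690595] -2.9824407814591125 0.15029139974544176 [-0.08523531  1.06964107 -1.59486121]
```

View pics/w3.png

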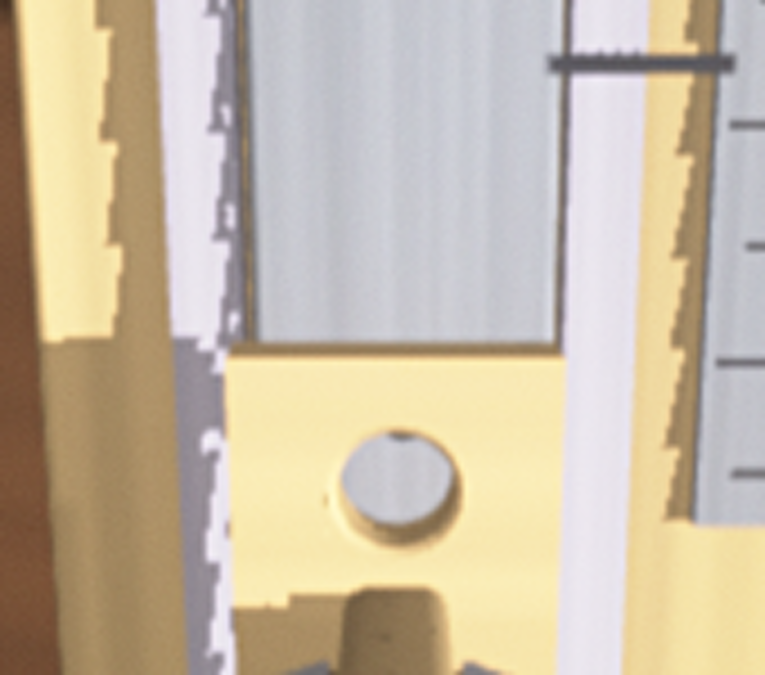

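View pics/s3.png

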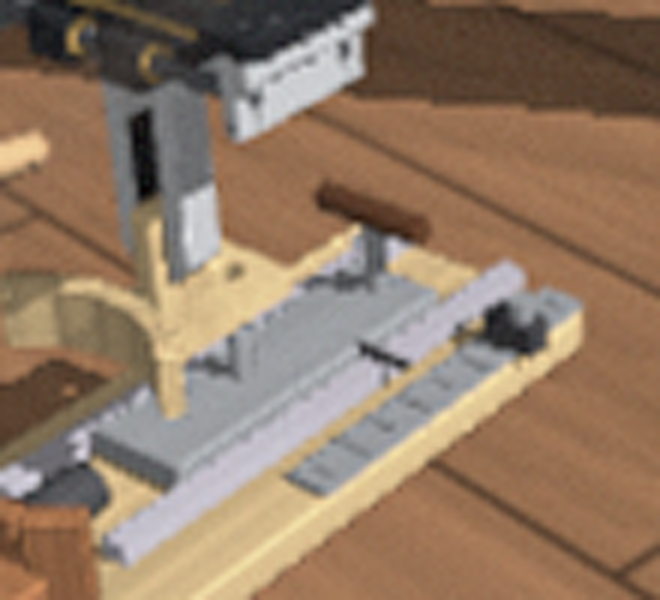

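```bash
python3 - <<'E'
from h import *
s=observe();p=read_camera('wrist')
s=observe();p=read_camera('wrist');save(p,'w4.png');big(p,'w4c.png',160,220,220,300,9);print(s['time'],s['eef_pos'],yaw(s),s['eef_rot'],s['force'])
print(proj(p,(.6419,-.1224,.066),s),proj(p,(.6419,-.1224,.036),s), proj(p,(.6419,-.1224,s['eef_pos'][2]-.0274+.012),s))
E
```

```text
10.55 [ 0.67159082 -0.11727108  0.10622284] -2.9824657129095895 [ 1.34316149e-03 -7.94786171e-02  9.96835512e-01 -5.55006437e-04] [ 0.05693092  0.47983256 -1.76505446]
[258.34989805 175.87991086] [258.32064499 165.96859402] [258.38036665 186.20306766]
```

View pics/w4c.png

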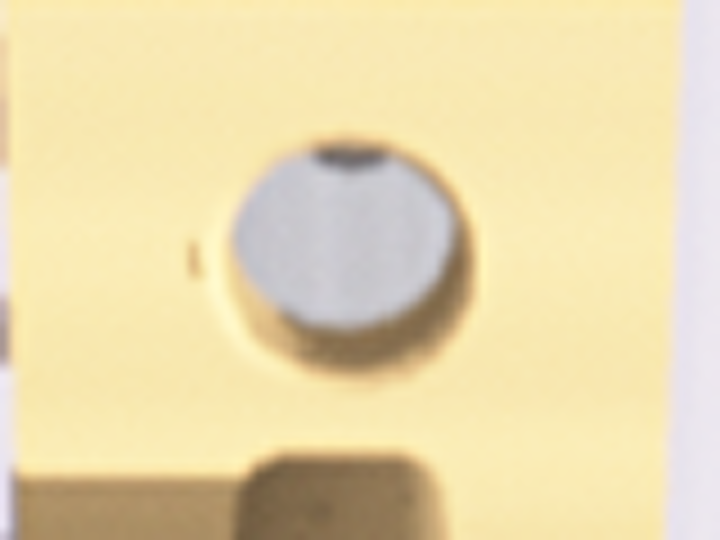

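>>> {"method": "jog_arm", "body": {"xyz": [[0,0,0],[0,0,0],[0,0,0.7],[0,0,0.7],[0,0,0.7],[0,0,0],[0,0,0]], "turn": [0,0,0,0,0,0,0]}}

```text
time: 11.3
eef_pos: [0.6701, -0.1168, 0.0826]
eef_rot: [-0.001, -0.08, 0.997, 0.0]
force: [0.3, -0.1, -1.1]
width: 0.149
```

```bash
python3 - <<'E'
from h import *
s=observe();p=read_camera('wrist');big(p,'w5c.png',160,220,220,300,9);print(s['time'],s['eef_pos'],yaw(s),s['eef_rot'],s['force'])
E
```

```text
11.3 [ 0.67009019 -0.1167885   0.08262749] -2.982408043540735 [-6.30711438e-04 -7.95080916e-02  9.96833988e-01  2.57878608e-04] [ 0.304526   -0.12844922 -1.14272954]
```

View pics/w5c.png

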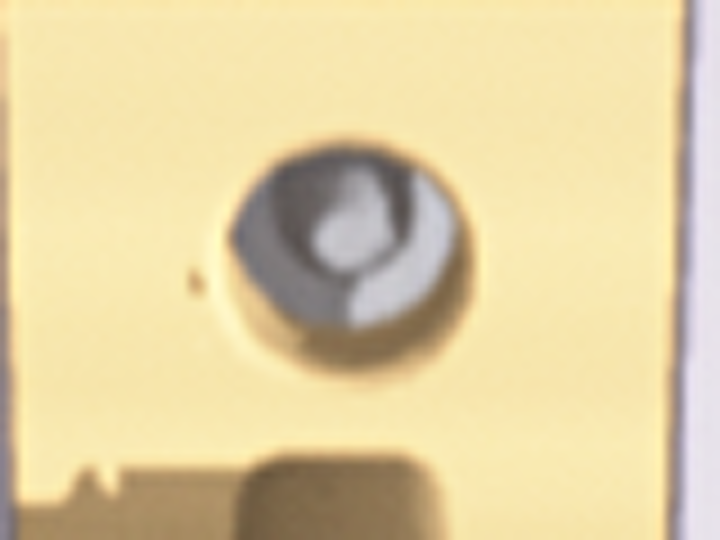

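The post tip shows inside the eye at crop (347,238), against the eye centre at (350,257): about 1 mm off. I'm lowering the shoe.

>>> {"method": "jog_arm", "body": {"xyz": [[0.05,0,0.4],[0,0,0.5],[0,0,0.5],[0,0,0.3],[0,0,0],[0,0,0],[0,0,0],[0,0,0]], "turn": [0,0,0,0,0,0,0,0]}}

```text
time: 12.15
eef_pos: [0.6703, -0.1171, 0.0668]
eef_rot: [0.0, -0.08, 0.997, -0.0]
force: [-0.4, 0.0, -0.8]
width: 0.151
```

```bash
python3 - <<'E'
from h import *
s=observe();p=read_camera('wrist');big(p,'w6c.png',150,230,210,310,7);print(s['time'],s['eef_pos'],s['force'])
p=read_camera('scene');big(p,'s6.png',140,240,150,260,6);s=observe();print(s['eef_pos'],s['force'])
E
```

```text
12.15 [ 0.6703094  -0.11708031  0.06678116] [-0.43737619  0.0441578  -0.75476407]
[ 0.67026013 -0.11706879  0.06674823] [-0.00573474  0.26728603 -1.18320286]
```

View pics/w6c.png

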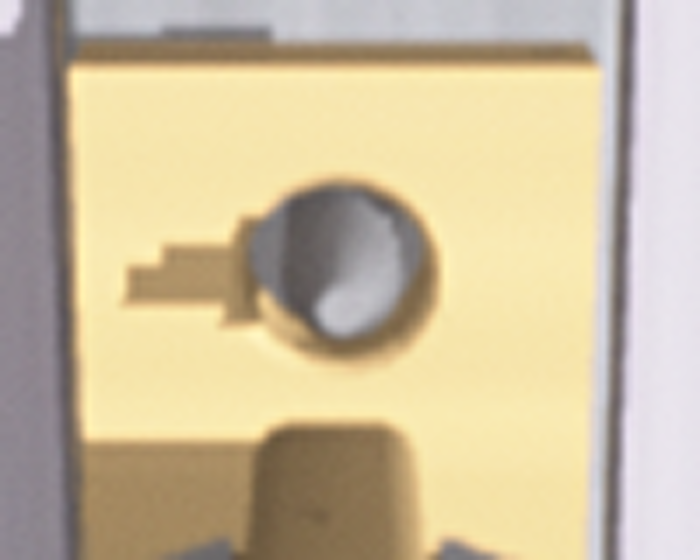

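View pics/s6.png

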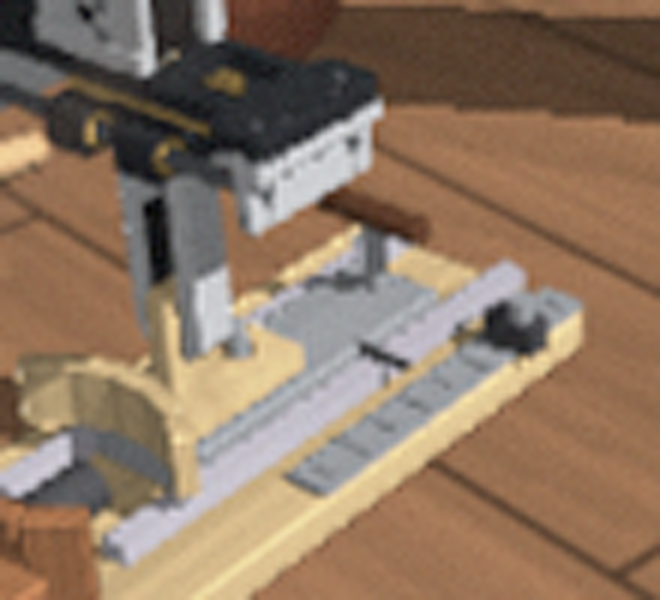

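>>> {"method": "jog_arm", "body": {"xyz": [[0.05,0.03,0.15],[0,0,0.1],[0,0,0],[0,0,0],[0,0,0]], "turn": [0,0,0,0,0]}}

```text
time: 12.75
eef_pos: [0.6695, -0.1168, 0.0639]
eef_rot: [-0.0, -0.08, 0.997, -0.0]
force: [-0.5, -0.6, -1.6]
width: 0.148
```

>>> {"method": "jog_arm", "body": {"xyz": [[0,0,0.05],[0,0,0],[0,0,0]], "turn": [0,0,0]}}

```text
time: 13.05
eef_pos: [0.6696, -0.1168, 0.0635]
eef_rot: [0.0, -0.08, 0.997, 0.0]
force: [-0.6, -0.3, -0.6]
width: 0.148
```

>>> {"method": "jog_arm", "body": {"xyz": [[0,0,0],[0,0,0],[0,0,0],[0,0,0],[0,0,0]], "turn": [0,0,0,0,0], "claw": 120}}

```text
time: 13.55
eef_pos: [0.6696, -0.1168, 0.0636]
eef_rot: [0.0, -0.079, 0.997, -0.0]
force: [-0.7, 1.1, 0.8]
width: 0.518
```

```bash
python3 - <<'E'
from h import *
s=observe();p=read_camera('wrist');save(p,'w7.png');big(p,'w7c.png',150,230,210,310,7);print(s['time'],s['eef_pos'],s['force'],s['width'])
E
```

```text
13.55 [ 0.66958894 -0.11681574  0.06355221] [-0.6520189   1.06155015  0.7703208 ] 0.5181688291557218
```

View pics/w7.png

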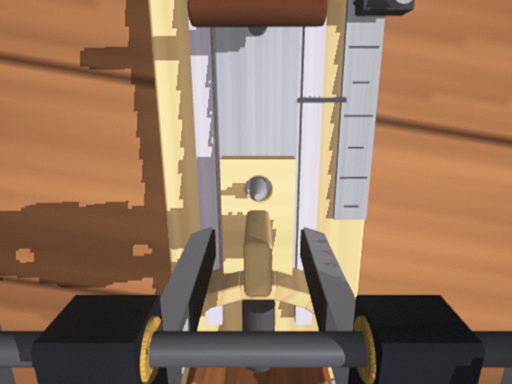

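>>> {"method": "jog_arm", "body": {"xyz": [[0,0,-1.0],[0,0,-3],[0,0,-4],[0,0,-2],[4,0,0],[4,0,0],[3.8,0,0],[0,0,0]], "turn": [0,0,0,0,0,0,0,0.1425]}}

```text
time: 14.4
eef_pos: [0.5479, -0.1351, 0.1629]
eef_rot: [-0.002, -0.006, 1.0, 0.001]
force: [1.0, 1.2, -0.8]
width: 0.531
```

>>> {"method": "jog_arm", "body": {"xyz": [[0,0,0],[0,0,0],[0,0,0],[0,0,0],[0,0,0],[0,0,0],[0,0,0],[0,0,0]], "turn": [0.1425,0.1425,0.1425,0.1425,0.1425,0.1425,0.1425,0.1425]}}

```text
time: 15.2
eef_pos: [0.5533, -0.1356, 0.1644]
eef_rot: [0.001, 0.535, 0.845, 0.0]
force: [-0.1, -0.9, 0.4]
width: 0.527
```

>>> {"method": "jog_arm", "body": {"xyz": [[0,0,0],[0,0,0],[0,0,0],[0,0,0],[0,0,0],[0,0,0]], "turn": [0.1425,0.1425,0,0,0,0]}}

```text
time: 15.8
eef_pos: [0.553, -0.1355, 0.1636]
eef_rot: [0.0, 0.647, 0.763, 0.0]
force: [0.7, -0.3, -0.6]
width: 0.529
```

```bash
python3 - <<'E'
from h import *
s=observe();p=read_camera('wrist');save(p,'w8.png');print(s['time'],s['eef_pos'],yaw(s),s['q'][5],s['force'],s['width'])
for k in ['mark_tip','jaw_pointer','jaw_handle']: print(k,[(d['at'],d['confidence']) for d in find_in(k,p)])
p=read_camera('scene');big(p,'s8.png',140,260,100,260,5)
E
```

```text
15.8 [ 0.55304047 -0.13550775  0.16359571] 1.734506928730858 -0.5559642928668769 [ 0.73345612 -0.2561519  -0.58866775] 0.5288268702316389
mark_tip [([240.9, 105.1], 0.68)]
jaw_pointer [([294.3, 180.8], 0.55)]
jaw_handle [([293.4, 178.3], 0.79)]
```

View pics/w8.png

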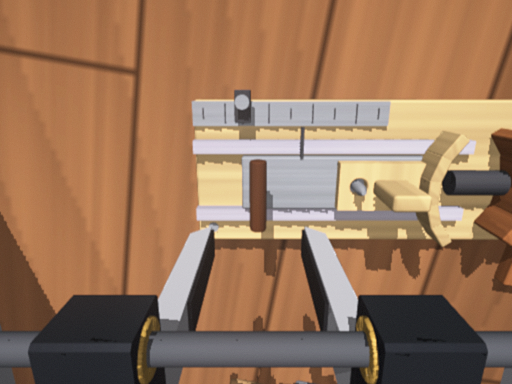

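View pics/s8.png

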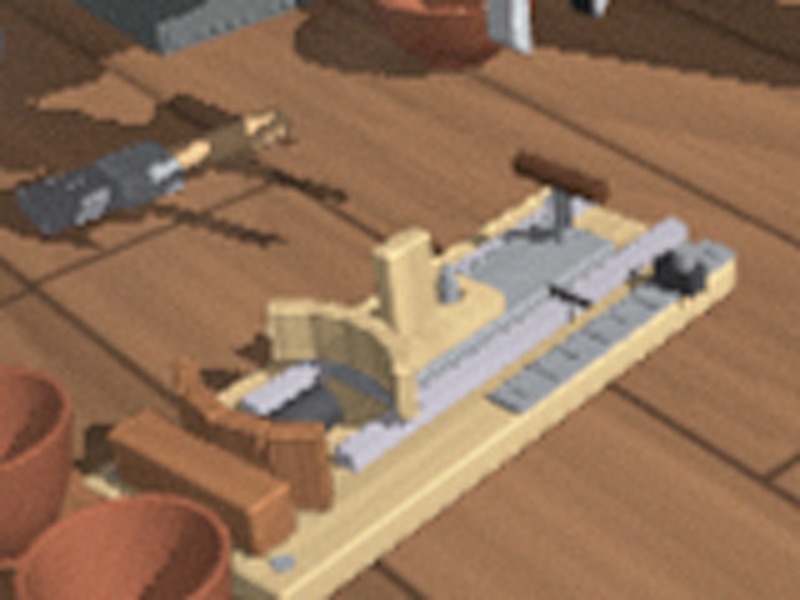

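The shoe lies flat on the jaw over the post, with its hollow towards the fixed jaw. Next I measure the handle (258,195), pointer (302,127) and mark (242,105) in an enlarged crop.

```bash
python3 - <<'E'
import cv2
a=cv2.imread('pics/w8.png')[85:245,190:350]
cv2.imwrite('pics/w8c.png',cv2.resize(a,None,fx=5,fy=5,interpolation=cv2.INTER_CUBIC)[:600])
E
```

```text
(no output)
```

View pics/w8c.png

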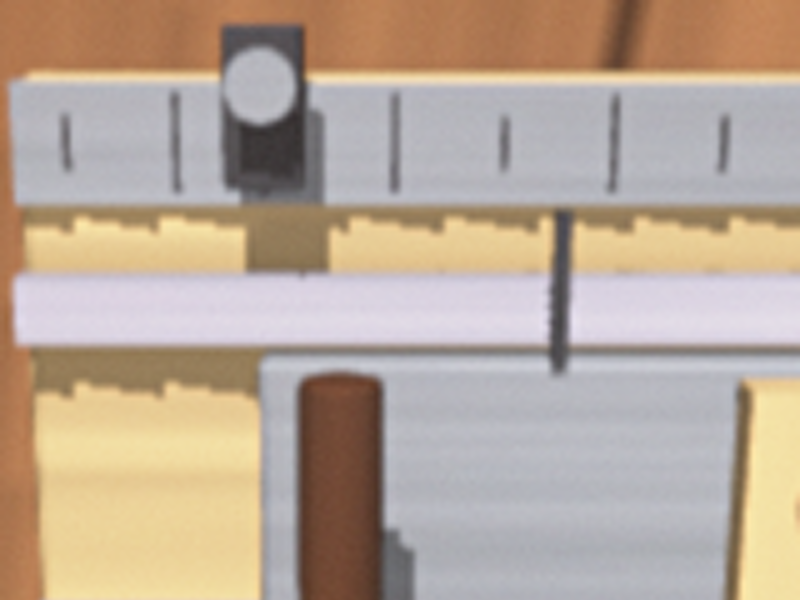

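```bash
python3 - <<'E'
from h import *
s=observe();p=read_camera('wrist')
c=lambda u,v:np.array([190+u/5-.4,85+v/5-.4])
Y=.1635;ex=np.array([np.cos(Y),np.sin(Y)]);ey=np.array([-ex[1],ex[0]])
a=ray(p,c(563,212),.034,s)[:2];b=ray(p,c(264,191),.034,s)[:2]
print('ptr',a,'mark',b,'diff x,y',(a-b)@ex,(a-b)@ey)
h=[ray(p,u,.075,s)[:2] for u in (c(340,376),np.array([258,231]))]
print('handle ends',h,np.linalg.norm(h[1]-h[0]),'mid',(h[0]+h[1])/2)
print('ptr+ -> handle', a@ex-.04)
for q in ((h[0]+h[1])/2,): print('mid rig coords vs post', (q-np.array([.6419,-.1224]))@ex,(q-np.array([.6419,-.1224]))@ey)
delta(s,[*((h[0]+h[1])/2),.056],Y+np.pi/2)
E
```

```text
ptr [ 0.58287031 -0.07941352] mark [ 0.52948602 -0.08442421] diff x,y 0.053487939976386456 -0.003745629133115752
handle ends [array([ 0.54695806, -0.1070959 ]), array([ 0.55726613, -0.16776009])] 0.061533727213613776 mid [ 0.55211209 -0.13742799]
ptr+ -> handle 0.5221705931971411
mid rig coords vs post -0.0910366046931466 -0.00021257114285612764
tool delta cm [-0.18 -0.11 10.74] turn -0.001
```

>>> {"method": "jog_arm", "body": {"xyz": [[-0.18,-0.1,3.5],[0,0,3.5],[0,0,2.7],[0,0,1.0],[0,0,0],[0,0,0],[0,0,0]], "turn": [0,0,0,0,0,0,0]}}

```text
time: 16.8
eef_pos: [0.554, -0.1381, 0.0585]
eef_rot: [0.002, 0.647, 0.762, 0.001]
force: [0.2, -0.2, 0.2]
width: 0.53
```

>>> {"method": "jog_arm", "body": {"xyz": [[0,0,0],[0,0,0],[0,0,0],[0,0,0],[0,0,0],[0,0,0],[0,0,0],[0,0,0]], "turn": [0,0,0,0,0,0,0,0], "claw": 255}}

```text
time: 17.6
eef_pos: [0.5535, -0.1373, 0.0566]
eef_rot: [0.001, 0.647, 0.762, 0.001]
force: [4.4, 1.8, -3.5]
width: 0.138
```

```bash
python3 - <<'E'
from h import *
s=observe();p=read_camera('wrist');save(p,'w9.png');print(s['time'],s['eef_pos'],yaw(s),s['force'],s['width'])
E
```

```text
17.6 [ 0.55346182 -0.137294    0.05662876] 1.7332380456859597 [ 4.43034993  1.77717631 -3.48589108] 0.13791251676512564
```

View pics/w9.png

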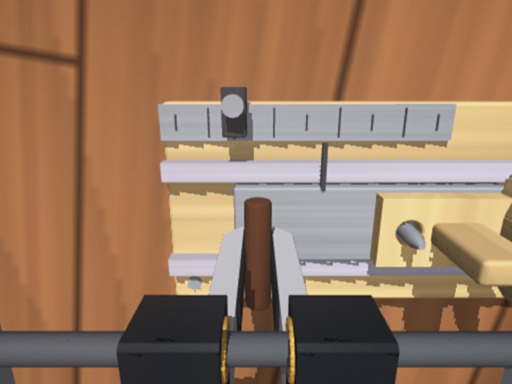

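>>> {"method": "jog_arm", "body": {"xyz": [[0,-0.4,0],[0,-0.8,0],[0,-0.9,0],[0,-0.9,0],[0,-0.9,0],[0,-0.7,0],[0,-0.4,0],[0,0,0]], "turn": [0,0,0,0,0,0,0,0]}}

```text
time: 18.45
eef_pos: [0.5053, -0.1452, 0.0566]
eef_rot: [0.002, 0.648, 0.762, 0.002]
force: [10.4, 1.9, -6.8]
width: 0.136
```

>>> {"method": "jog_arm", "body": {"xyz": [[0,0,0],[0,0,0],[0,0,0],[0,0,0],[0,0,0]], "turn": [0,0,0,0,0]}}

```text
time: 18.95
eef_pos: [0.5056, -0.1451, 0.0566]
eef_rot: [0.002, 0.648, 0.762, 0.002]
force: [8.7, 2.7, -7.5]
width: 0.14
```

```bash
python3 - <<'E'
from h import *
s=observe();p=read_camera('wrist');save(p,'w10.png');big(p,'w10c.png',80,220,180,340,5);print(s['time'],s['eef_pos'],yaw(s),s['force'],s['width'])
E
```

```text
18.95 [ 0.50558525 -0.14514679  0.05659822] 1.7326418650350393 [ 8.69192519  2.65168943 -7.4706854 ] 0.13996632218112207
```

View pics/w10c.png

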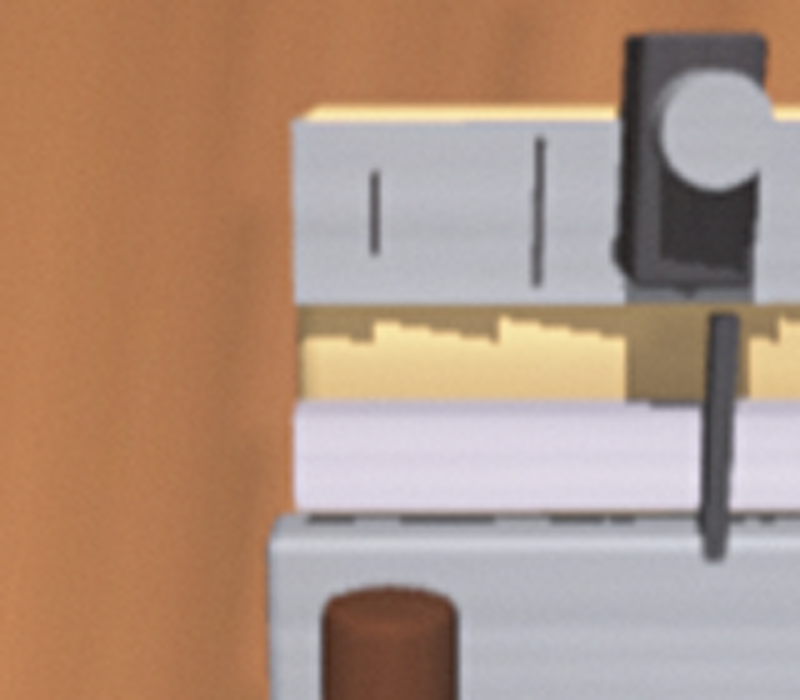

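View pics/w10.png

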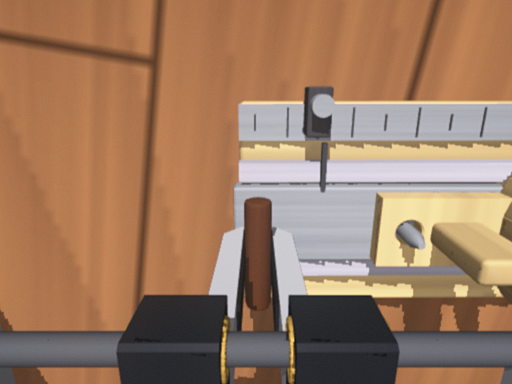

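```bash
python3 - <<'E'
from h import *
s=observe();p=read_camera('wrist');big(p,'w11c.png',80,150,290,350,9)
Y=.1635;ex=np.array([np.cos(Y),np.sin(Y)]);ey=np.array([-ex[1],ex[0]])
c=lambda u,v:np.array([180+u/5-.4,80+v/5-.4])
a=ray(p,c(723,315),.034,s)[:2]
for zz,uv in [(.034,(690,292)),(.034,(698,283)),(.026,(690,292)),(.042,(708,270)),(.042,(660,270)),(.042,(757,270)),(.042,(766,36)),(.042,(645,36)),(.026,(625,36))]:
    b=ray(p,c(*uv),zz,s)[:2];print(zz,uv,((a-b)@ex).round(4),((a-b)@ey).round(4))
E
```

```text
0.034 (690, 292) 0.0041 -0.0027
0.034 (698, 283) 0.0032 -0.0038
0.026 (690, 292) 0.0026 -0.0016
0.042 (708, 270) 0.0036 -0.0063
0.042 (660, 270) 0.009 -0.0064
0.042 (757, 270) -0.002 -0.0063
0.042 (766, 36) -0.0014 -0.0317
0.042 (645, 36) 0.0118 -0.0317
0.026 (625, 36) 0.0118 -0.0318
```

View pics/w11c.png

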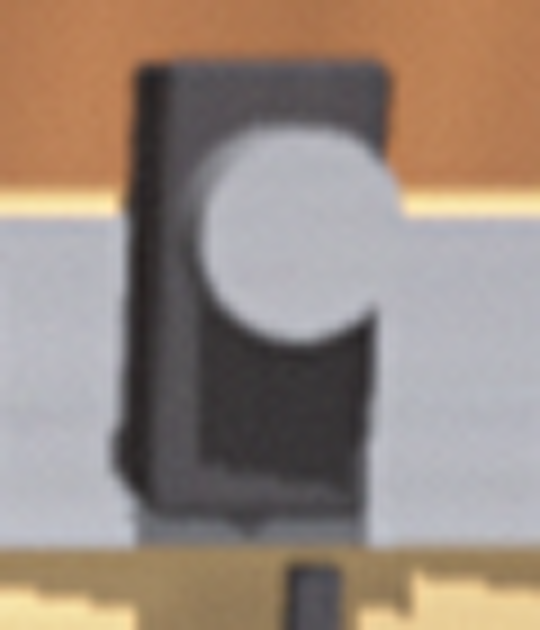

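>>> {"method": "jog_arm", "body": {"xyz": [[0,-0.25,0],[0,-0.18,0],[0,0,0],[0,0,0],[0,0,0],[0,0,0],[0,0,0],[0,0,0]], "turn": [0,0,0,0,0,0,0,0]}}

```text
time: 19.85
eef_pos: [0.5018, -0.1458, 0.0567]
eef_rot: [0.002, 0.648, 0.762, 0.002]
force: [10.7, 2.9, -7.2]
width: 0.141
```

```bash
python3 - <<'E'
from h import *
s=observe();p=read_camera('wrist');save(p,'w12.png');big(p,'w12c.png',80,150,290,350,8);print(s['time'],s['eef_pos'],yaw(s),s['force'],s['width'])
p=read_camera('scene');save(p,'s12.png');big(p,'s12c.png',140,240,150,270,6.5);p=read_camera('top');big(p,'t12c.png',100,220,230,350,5)
E
```

```text
19.85 [ 0.5018121  -0.14580434  0.05665254] 1.7326514948811738 [10.69779043  2.92125559 -7.22750266] 0.14074063383144017
```

View pics/w12c.png

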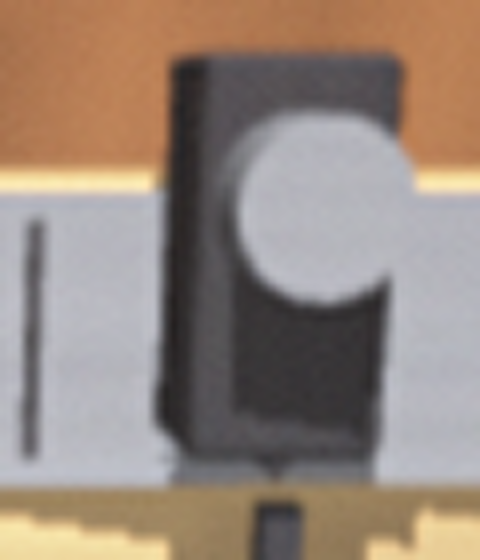

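View pics/s12c.png

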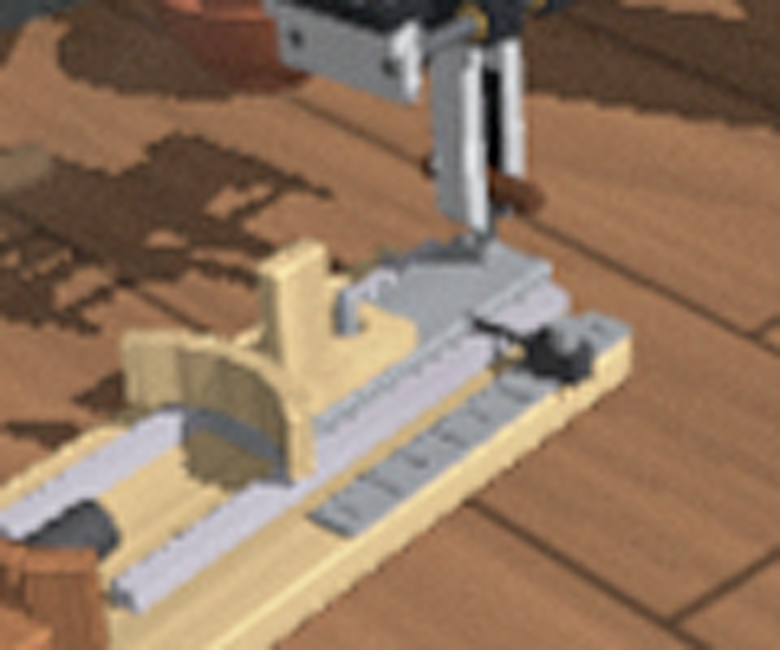

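View pics/w12.png

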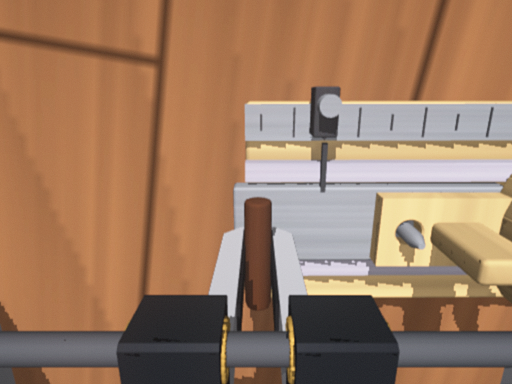

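The pointer tip at crop (278,505) lines up with the mark tip at (273,472), about 0.4 mm apart along the clamp. The shoe is still flat on the jaw and nothing touches it. I'm handing in.

```bash
python3 - <<'E'
from h import *
s=observe();print(s['time'],s['eef_pos'],s['width'],s['force'],np.abs(s['joint_velocities']).max());print(close_job())
E
```

```text
20.0 [ 0.50179734 -0.14580615  0.05664549] 0.1407632489985133 [10.68825115  2.24672815 -7.83146058] 0.001054917969812457
the job is handed in; nothing more can be done
None
```

The job is handed in at 20.0 s. The hollow-faced wooden shoe is on the sliding jaw, and the arm is still holding the T-handle with the jaw pulled out to the mark. The hand-in reports no verdict.

- **Shoe:** I lowered its eye over the post and let go while the jaw was still home. The last pictures show it lying flat with its hollow towards the fixed jaw, and nothing touching it.
- **Jaw:** I pulled it out about 53 mm. The last wrist picture puts the pointer about 0.4 mm from the mark tip along the clamp.
- **Mark reading:** Before the last 4 mm of the pull, different readings of the mark tip gave between about 3 and 5 mm still to go. I trusted the reading that also gave the stated 2 mm gap between pointer and tip.
- **Grip:** The fingers were closed on the bar, about 13 mm apart, with about 11 N of pull at the wrist. The arm was at rest.
- **Small disagreements:** While lowering the shoe, the arm stopped about 3 mm higher than commanded, so I added a small step down. The wrist also read a steady vertical force of about 7 N in the final hold, well below the limits.
- **Other things:** I did not go near the straight-faced shoe, the green look-alike or the bystanders. I did not measure their positions again at the end.

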